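Light the bedside lamp and point out the spectacle case

ROBOT

A 6-joint arm with a two-finger parallel gripper is mounted at the origin on the work surface. World frame = base frame: x ahead of the robot, y to its left, z up, the work surface at z = 0. Lengths are in m, angles in rad, forces in N, time in s.
With the tool pointing down it reaches from about 0.325 to 0.775 m from the base axis. Payload 9.3 kg.
Tool frame: the origin (TCP) lies midway between the tips of the shut fingers; the grasp point (between the pads) lies 19 mm behind it; z points along the fingers, y is the line along which they close (so a half turn about z gives the same grasp; the last joint's range is limited). The gripper opens to 85 mm and grips with 20 to 120 N. Pads are 22 mm wide; open, the fingers measure 114 mm over their backs; the gripper's body (76 mm by 85 mm) begins 54 mm behind the grasp point. The pads swing forward as they close: fully open they stand 13 mm farther back than shut.
Start: joints at [-1.407, 0.259, 0.021, 1.334, 0, 1.418], TCP at [0.171, -0.523, 0.231] pointing down, gripper open.
Joint ranges: [-3.04, 3.04], [-0.91, 1.82], [-1.04, 1.36], [-1.92, 1.95], [-1.52, 1.45], [-3.14, 3.14]. Speed limits (rad/s): [2.22, 2.22, 2.79, 3.14, 3.14, 3.14].

INTERFACE

Orientations are given as a 3x3 rotation matrix whose columns are the frame's x, y, z axes.
In Python, from rig import env gives the robot as it stands. Calls block until the motion is done:
- env.move_ptp(position, orientation): joint-space move of the TCP to a pose.
- env.servo_line(position, ori=None, v=0.15, contact_N=None): straight line of the TCP; ori=None keeps the orientation; v is the mean speed in m/s. With contact_N (N) it stops when the force on the tool has changed by that much, and returns True; else False.
- env.move_j(angles): joint-space move.
- env.release() and env.gripper_close(): open the fingers fully, or close them until they stop; the grip force is fixed at half the most.
- env.wait(seconds).
- env.inverse_kinematics(position, orientation): joint angles nearest the present ones, or None.
- env.snapshot(name): name is "side" or "top"; returns a dict with "frame" (400x640x3 uint8, red, green, blue), "range_z" (400x640 float32, m along the optical axis (not along the pixel's ray), 0 where there is no reading), "fx", "fy", "cx", "cy" (pixels), "R" (3x3) and "t" (3): a world point X has camera coordinates R X + t. Camera axes: x right, y down, z forward; pixel columns grow to the right and rows downward; lengths in m; the calibration is good to about 2 mm. A picture is of the moment at which its call begins.
A pose or a line that the arm cannot do raises env.Unreachable and nothing moves.
- env.hand_in(): hands the job in; it is judged then, once.
Readings, each from a call of its own:
- env.current_clock(): time.
- env.current_joints(): joint angles.
- env.current_qvel(): joint speeds.
- env.current_joint_efforts(): joint torques, N m.
- env.current_position(): TCP position.
- env.current_eef_rot(): TCP orientation.
- env.current_contact_force(): force on the tool from outside, world axes, zero at the start.
- env.current_wrist_torque(): the same for the moment, N m.
- env.current_gripper_width(): opening from 0.0 (shut) to 1.0 (fully open).
- env.current_gripper_force(): force on a finger pad.
Only numpy, scipy, OpenCV 4.12 (cv2) and the standard library are available. Lean on these libraries where they do the work, as an engineer would, in place of code of your own. Each camera call takes 0.05 s, during which the arm holds its last target. There are 200 camera calls.

TASK

I cannot find my glasses in the dark: switch on the bedside lamp by pushing the toggle on its foot right over to the other side with your fingertips, and then point at my closed spectacle case. To point, hold the fingertips two or three centimetres above the middle of its lid without touching it, stay there for at least three seconds, and finish still pointing. Do not pick anything up, and leave everything else where it stands.

Things in the scene. Friction and masses are not known exactly. Their poses are not given: they have to be found in the camera images.
- switch_pivot (a point): pivot of the lamp's toggle, fixed to the lamp, 35 mm above the table. z is up; x runs along the lamp's foot from the toggle towards the column. The foot is a ceramic slab 30 mm thick reaching from x = -40 to +260 mm and y = -60 to +60 mm of this point; its top is 5 mm below it
- lamp: white ceramic table lamp, fixed to the table; origin on the table straight below switch_pivot, same axes. The column (up to 100 mm wide) stands at x = +190 mm; its shade (140 mm wide at its lower edge) is 235 to 375 mm above the table, centred on the column
- switch_tip (a point): the centre of the 14 mm ball at the end of the brass toggle (a 9 mm thick bat), 34 mm from the pivot; about 66 mm above the table while the lamp is off
- lamp_switch (a joint): angle of the toggle in rad: about 0 to 0.15 at the start = off, leaning 26 degrees or a little less to the +y side of switch_pivot; 0.9 = fully on, at its stop, leaning 26 degrees to the -y side. It is pushed over towards -y of switch_pivot, needs about 1 N at its tip, and stays where it is left
- case_top (a point): the middle of the top of the closed spectacle case, 45 mm above the table. The case is a loose grey plastic clam shell with rounded edges, 160 mm long (its y axis), 62 mm wide (its x axis), 45 mm high, with a dark seam all round at half height; by far the longest of the loose things
- tumbler: empty glass tumbler, 72 mm wide, 90 mm high; origin at the centre of its underside; leave alone
- stone: smooth grey river stone, round and flat, 80 mm wide, 32 mm high; origin at the centre of its underside; leave alone
- earphone_case: small white plastic earphone case, 50 x 62 x 30 mm; origin at the centre of its underside; leave alone
- cream_jar: round cream jar with a lid, 62 mm wide, 50 mm high; origin at the centre of its underside; leave alone
- tray_knob (a point): 14 mm brass knob of the pull-out tray of the wooden jewellery box, which stands to the right at the back (120 mm deep, 140 mm wide, 77 mm high). The knob is about 22 mm above the table and 5 to 35 mm in front of the box's near face, the tray being shut or a little open; leave alone
Not all that is in view belongs to the job. What is shaped like the part that bears case_top but green, orange or red is not meant.

How it is judged:
By the outcome, as a careful person would: the job done as asked, in the order asked, and still so for the second after the job is handed in, with the robot touching nothing.
It also fails if it takes over 51 s, if anything falls off the work surface, if the arm or the gripper's body presses on something with over 40 N, if the wrist force passes 120 N, or if a joint passes its speed limit or range.

## Working session

There is one attempt and no reset: what is moved stays moved. The work goes in short steps, each a Python script; the robot and the scene stay as the last script left them, time stands still between calls to the robot, and variables do not carry over. Pictures are saved under pics/ and viewed, at most 10 in all, crops included, and the job is handed in when it is done.

```bash
mkdir -p pics; cat > h.py <<'E'
from rig import env
import numpy as np, cv2
def snap(n,f=None):
    s=env.snapshot(n)
    np.savez(f"{f or n}.npz",**s)
    if f: cv2.imwrite(f"pics/{f}.png",s["frame"][:,:,::-1])
    return s
def cloud(s):
    v,u=np.mgrid[:400,:640]; z=s["range_z"]
    P=np.stack([(u-s["cx"])/s["fx"]*z,(v-s["cy"])/s["fy"]*z,z],-1)
    W=(P-s["t"])@s["R"]; W[z<=0]=np.nan
    return W
def proj(s,X):
    c=s["R"]@np.array(X)+s["t"]; return c[0]/c[2]*s["fx"]+s["cx"],c[1]/c[2]*s["fy"]+s["cy"]
E
python3 - <<'E'
from h import *
for n in("top","side"):
    s=snap(n,n+"0"); print(n,-s["R"].T@s["t"],s["R"][2],s["fx"])
a=cv2.imread("pics/top0.png");b=cv2.imread("pics/side0.png")
print(env.current_clock())
E
```

```text
top [ 0.34723206 -0.11280852  1.49131141] [ 0.08283484  0.01153025 -0.99649658] 375.8483421256029
side [0.35820219 0.62095527 0.9686173 ] [ 0.085041   -0.62974562 -0.77213243] 361.64242563063374
0.1
```

View pics/top0.png

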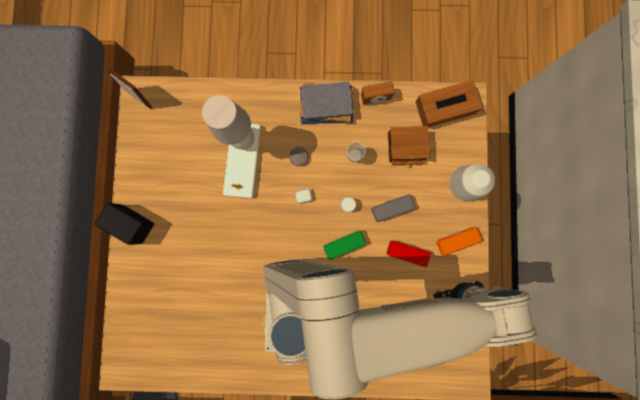

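View pics/side0.png

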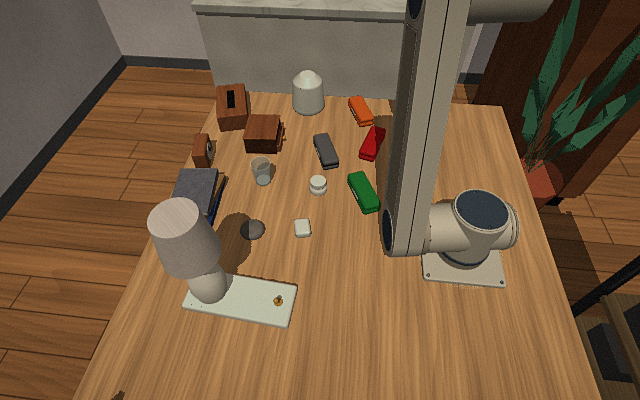

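The grey bar at top (393,208) is the case. The lookalikes are green (345,245), red (408,253) and orange (459,241), and the stone at (299,156) is round. The toggle is the brass spot at top (237,186) / side (279,300). Next I'll measure both and crop close.

```bash
python3 - <<'E'
from h import *
t=dict(np.load("top0.npz"));s=dict(np.load("side0.npz"))
for n,d in(("top",t),("side",s)):
    W=cloud(d); f=d["frame"].astype(int)
    hsv=cv2.cvtColor(d["frame"],cv2.COLOR_RGB2HSV)
    # foot: white-ish, z 15..45 mm
    foot=(abs(W[...,2]-.03)<.008)&(hsv[...,1]<60)&(W[...,1]>.05)
    k,l,st,c=cv2.connectedComponentsWithStats(foot.astype(np.uint8)); i=1+np.argmax(st[1:,4])
    P=W[l==i]; r=cv2.minAreaRect(P[:,:2].astype(np.float32)*1000); print(n,"foot",r,np.median(P[:,2]),c[i]); print(cv2.boxPoints(r))
    case=(abs(W[...,2]-.043)<.008)&(hsv[...,1]<60)&(W[...,1]<-.1)
    k,l,st,c=cv2.connectedComponentsWithStats(case.astype(np.uint8)); i=1+np.argmax(st[1:,4])
    P=W[l==i]; r=cv2.minAreaRect(P[:,:2].astype(np.float32)*1000); print(n,"case",r,np.median(P[:,2]),c[i],st[i])
    # brass
    m=(hsv[...,1]>90)&(W[...,2]>.03)&(W[...,2]<.085)
    u,v=(237,186) if n=="top" else (279,300)
    q=np.zeros_like(m);q[v-12:v+12,u-12:u+12]=1; m&=q
    vs,us=np.nonzero(m)
    for a,b in zip(us,vs): print(a,b,W[b,a].round(4))
a=cv2.resize(t["frame"][165:205,215:265],None,fx=8,fy=8,interpolation=2)
b=cv2.resize(s["frame"][280:320,255:305],None,fx=8,fy=8,interpolation=2)
c=cv2.resize(t["frame"][185:235,365:415],None,fx=5,fy=5,interpolation=2)
d=cv2.resize(s["frame"][125:175,300:350],None,fx=5,fy=5,interpolation=2)
cv2.imwrite("pics/crop1.png",np.vstack([np.hstack([a,b]),np.pad(np.hstack([c,d]),((0,0),(0,300),(0,0)))])[...,::-1])
E
```

```text
top foot ((577.4391479492188, 233.93197631835938), (111.50955963134766, 196.82516479492188), 85.8696060180664) 0.029874766835805967 [239.65182186 171.56761134]
[[475.26633 185.41032]
 [671.5803  171.23369]
 [679.61194 282.4536 ]
 [483.29797 296.63025]]
top case ((444.2720031738281, -366.9880676269531), (55.992820739746094, 154.82489013671875), 19.701623916625977) 0.04444792061652516 [392.99816514 207.7853211 ] [373 196  41  25 545]
232 184 [0.5194 0.2521 0.069 ]
233 184 [0.5195 0.2483 0.0688]
236 184 [0.5243 0.2459 0.0317]
238 184 [0.5241 0.2374 0.0344]
239 184 [0.5247 0.2345 0.0302]
231 185 [0.515  0.2547 0.073 ]
232 185 [0.5146 0.2499 0.0767]
233 185 [0.5156 0.248  0.0692]
234 185 [0.5161 0.2451 0.0656]
235 185 [0.518  0.245  0.0504]
236 185 [0.5203 0.2458 0.0315]
237 185 [0.5204 0.2419 0.0313]
238 185 [0.5203 0.2376 0.033 ]
239 185 [0.5199 0.2327 0.0371]
232 186 [0.5114 0.251  0.0718]
233 186 [0.512  0.2484 0.0672]
234 186 [0.5122 0.2447 0.0666]
235 186 [0.5128 0.2421 0.0615]
236 186 [0.5136 0.2398 0.0552]
237 186 [0.5146 0.2377 0.0479]
238 186 [0.5164 0.2374 0.0329]
239 186 [0.51
[... 1987 characters left out ...]
117 0.2544 0.0661]
277 302 [0.5093 0.2535 0.0648]
278 302 [0.5108 0.2432 0.0401]
279 302 [0.509  0.2406 0.0346]
280 302 [0.5065 0.2398 0.0332]
281 302 [0.5034 0.2406 0.0361]
282 302 [0.5014 0.2386 0.0319]
274 303 [0.5221 0.2444 0.0332]
276 303 [0.5165 0.2444 0.0349]
277 303 [0.5145 0.2425 0.0309]
278 303 [0.5115 0.243  0.0329]
279 303 [0.5088 0.2427 0.0329]
280 303 [0.5062 0.2421 0.0322]
281 303 [0.5032 0.2428 0.0346]
275 304 [0.5189 0.247  0.0336]
276 304 [0.5163 0.2464 0.0331]
277 304 [0.5139 0.2454 0.0311]
278 304 [0.5108 0.2463 0.0341]
279 304 [0.5085 0.2449 0.0314]
280 304 [0.5055 0.2454 0.0334]
276 305 [0.5157 0.2494 0.0335]
278 305 [0.5106 0.2483 0.0322]
279 305 [0.508  0.2477 0.0316]
```

View pics/crop1.png

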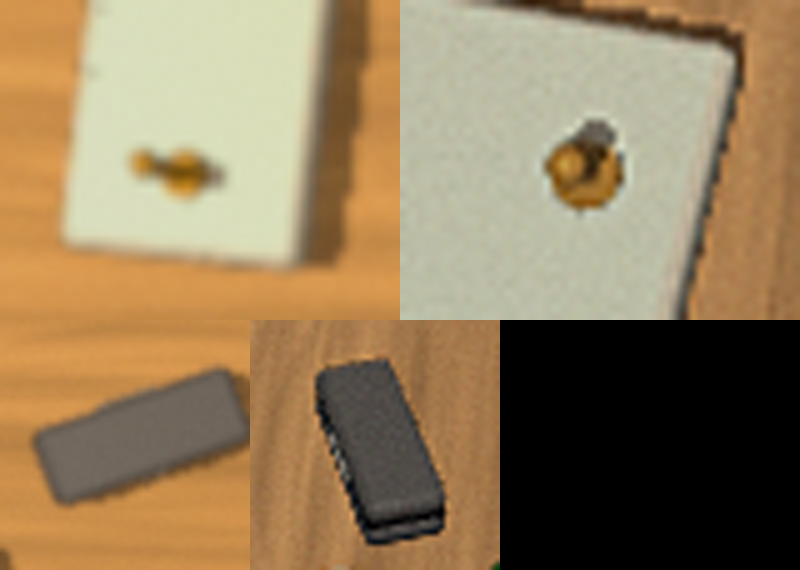

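The crop confirms it: a grey bar with a dark seam at (393,208), centre about (0.444,-0.367). The toggle leans +y, tip about (0.514,0.251,0.066), pivot about (0.512,0.238), and the lamp yaw is about -4.3°.

```bash
cat >> h.py <<'E'
a=np.deg2rad(-4.3); lx=np.array([np.cos(a),np.sin(a),0]); ly=np.array([-np.sin(a),np.cos(a),0])
piv=np.array([.5125,.238,.035])
def down(x): x=np.array(x,float); z=np.array([0,0,-1.]); return np.stack([x,np.cross(z,x),z],1)
E
python3 - <<'E'
from h import *
print(env.current_eef_rot().round(2).tolist())
g=piv+.058*ly; up=[*g[:2],.20]
c=[(R,env.inverse_kinematics(up,R)) for R in (down(ly),down(-ly),down(lx),down(-lx))]
j=env.current_joints()
for R,q in c: print(None if q is None else np.round(q,2))
R,q=min([k for k in c[:2] if k[1] is not None],key=lambda k:abs(k[1][5]-j[5]))
env.gripper_close()
env.move_ptp(up,R)
print(env.current_clock(),env.current_position(),env.current_contact_force())
env.servo_line([*g[:2],.054],v=.1)
print(env.current_clock(),env.current_position(),env.current_contact_force())
s=snap("side","side1");t=snap("top","top1")
a=cv2.resize(s["frame"][200:350,180:330],None,fx=4,fy=4);cv2.imwrite("pics/c2.png",a[...,::-1])
E
```

```text
[[0.95, 0.31, -0.0], [0.31, -0.95, 0.0], [0.0, -0.0, -1.0]]
[0.38 0.35 0.07 1.29 0.   2.02]
[ 0.38  0.35  0.07  1.29  0.   -1.12]
[ 0.38  0.35  0.07  1.29  0.   -2.69]
[0.38 0.35 0.07 1.29 0.   0.45]
3.9833 [0.51723223 0.29516949 0.20000796] [-0.05728682  0.11429619  0.05070305]
5.5917 [0.51716759 0.29599952 0.05458586] [ 0.03852861  0.23987842 -0.68509649]
```

View pics/c2.png

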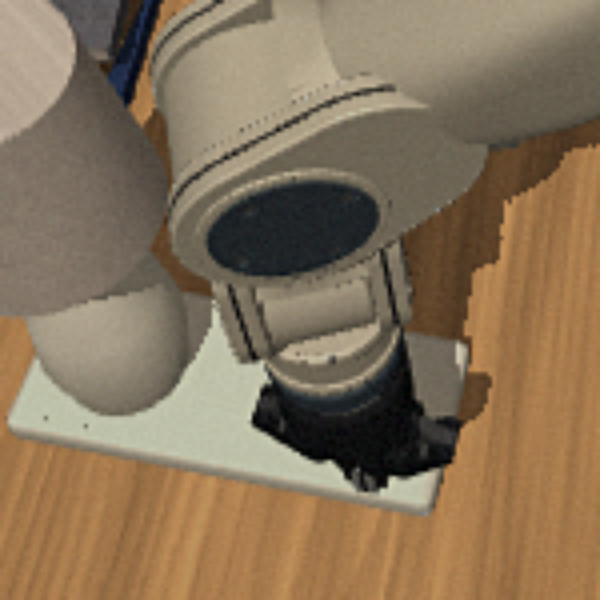

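The fingers are poised on the +y side of the toggle, hidden behind the gripper at about (370,480) in this crop. The wrist housing at about (180,210) looks close to the shade, so I'll check that clearance before pushing.

```bash
python3 - <<'E'
from h import *
C=piv+.19*lx
for n in("side0","top0","side1","top1"):
    W=cloud(dict(np.load(n+".npz"))).reshape(-1,3); d=np.hypot(*(W[:,:2]-C[:2]).T)
    for z0,z1 in((.1,.22),(.22,.30),(.30,.375),(.375,.6)):
        m=(W[:,2]>z0)&(W[:,2]<z1)&(d<.3); print(n,z0,np.histogram(d[m],np.arange(0,.3,.02))[0])
E
```

```text
side0 0.1 [  0 328 370   0   0   0   0   0   0   0   0   0   0   0]
side0 0.22 [   0    0   32 1247    0    0    0    0    0    0    0    0    0    0]
side0 0.3 [ 227  694 2015   83    0    0    0    0    0    0    0    0    0    0]
side0 0.375 [11 37 40  0  0  0  0  0  0  0  0  0  0  0]
top0 0.1 [  0  17 100   0   0   0   0   0   0   0   0   0   0   0]
top0 0.22 [  0   0  18 374   0   0   0   0   0   0   0   0   0   0]
top0 0.3 [ 63 194 649  20   0   0   0   0   0   0   0   0   0   0]
top0 0.375 [ 65 198 158   0   0   0   0   0   0   0   0   0   0   0]
side1 0.1 [  0 317 377   0   0   0   0  66  41  28  86 256 119   5]
side1 0.22 [   0    0   25 1258    0    0    0    0    1   50  142  348    0    0]
side1 0.3 [ 220  676 2021   83    0    0    0    0    0    2  259  316  137    0]
side1 0.375 [  19   45   37    0    0    0    6  171  351  574 1074 1351 1515 1357]
top1 0.1 [ 0 20 96  0  0  0  0 43 26 18 23 52 44  2]
top1 0.22 [  0   0  18 376   0   0   0   0  26  43  34  31   0   0]
top1 0.3 [ 66 177 641  18   0   0   0  24  36  34  34   5   0   0]
top1 0.375 [ 64 215 167   0   0   0  10 108 189 283 387 363 345 346]
```

The clearance is about 7 cm, so I'll push.

```bash
python3 - <<'E'
from h import *
p=piv+.0*ly
h=env.servo_line([*p[:2],.054],v=.03,contact_N=8)
x=env.current_position(); print(h,env.current_clock(),x,(x-piv)@ly,env.current_contact_force())
b=piv+.05*ly
env.servo_line([*b[:2],.06],v=.1); env.servo_line([*b[:2],.20],v=.15)
b=b-.08*lx+.0*ly
env.move_ptp([.42,.10,.22],env.current_eef_rot())
print(env.current_clock())
s=snap("side","side2");t=snap("top","top2")
a=cv2.resize(t["frame"][165:205,215:265],None,fx=8,fy=8,interpolation=2)
b=cv2.resize(s["frame"][280:320,255:305],None,fx=8,fy=8,interpolation=2)
cv2.imwrite("pics/c3.png",np.hstack([a,b])[...,::-1])
for n,d,(u,v) in(("t",t,(237,186)),("s",s,(279,300))):
    W=cloud(d)[v-14:v+14,u-14:u+14].reshape(-1,3); W=W[(W[:,2]>.055)&(W[:,2]<.09)]; print(n,len(W),W.mean(0), ((W-piv)@ly).mean())
E
```

```text
True 7.3 [0.51280241 0.24322342 0.05378821] 0.0052313928039049535 [1.08997816 4.25769063 0.41281126]
9.85
t 0 [nan nan nan] nan
s 28 [0.51138845 0.2258292  0.06645431] -0.012219883613641378<stdin>:15: RuntimeWarning: Mean of empty slice.
  ret = um.true_divide(
  ret = ret.dtype.type(ret / rcount)
```

View pics/c3.png

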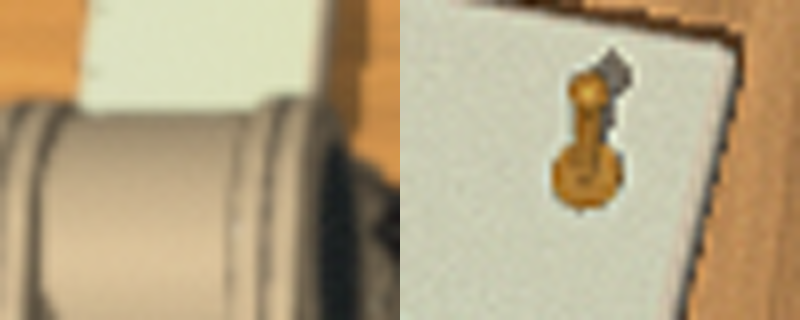

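The side view shows the toggle leaning to -y: ball at crop (588,92), pivot at (585,178). I'll move the arm above the case so the top view is clear, then check the lean.

```bash
python3 - <<'E'
from h import *
R=down([np.cos(.35),np.sin(.35),0])
env.move_ptp([.444,-.367,.20],R)
print(env.current_clock(),env.current_joints().round(2))
s=snap("side","side3");t=snap("top","top3")
a=cv2.resize(t["frame"][165:205,215:265],None,fx=8,fy=8,interpolation=2)
b=cv2.resize(s["frame"][100:190,270:390],None,fx=4,fy=4,interpolation=2)[:320]
for n,k,(u,v) in(("top",t,(237,186)),("side",s,(279,300))):
  for d in(dict(np.load(n+"0.npz")),k):
    W=cloud(d)[v-14:v+14,u-14:u+14].reshape(-1,3); W=W[(W[:,2]>.058)&(W[:,2]<.09)]; print(n,len(W),((W-piv)@ly).mean(),((W-piv)@lx).mean())
S=np.sin(np.deg2rad(26))*.034;Z=.0656
for ang in (0,.15,.75,.9):
  L=np.deg2rad(26)-ang; X=piv+ly*.034*np.sin(L); X[2]=.035+.034*np.cos(L)
  pu=proj(t,X); print(ang,pu,((pu[0]-215)*8,(pu[1]-165)*8),proj(s,X))
cv2.imwrite("pics/c4.png",np.hstack([a,b[:, :400]])[...,::-1])
E
```

```text
11.6583 [-0.83  0.31  0.02  1.28  0.    1.96]
top 14 0.010863739665315158 -0.00013512866894275016
top 9 -0.01318796921590868 0.0007091666133171168
side 23 0.012504840819335436 -0.00034751339999418353
side 26 -0.012569584558154006 -0.00019495027131629747
0 (np.float64(231.95218383606363), np.float64(185.60760466777418)) (np.float64(135.617470688509), np.float64(164.86083734219346)) (np.float64(275.3938108636271), np.float64(301.4556418741456))
0.15 (np.float64(233.05570840095368), np.float64(185.66654845341193)) (np.float64(144.4456672076294), np.float64(165.33238762729547)) (np.float64(275.7934433783129), np.float64(299.45117106591545))
0.75 (np.float64(238.26135937967183), np.float64(186.16853190914287)) (np.float64(186.09087503737464), np.float64(169.34825527314297)) (np.float64(277.7445816438147), np.float64(292.2996960253291))
0.9 (np.float64(239.60434147548602), np.float64(186.34552692249235)) (np.float64(196.8347318038882), np.float64(170.76421537993883)) (np.float64(278.26014349026536), np.float64(290.93943897446024))
```

View pics/c4.png

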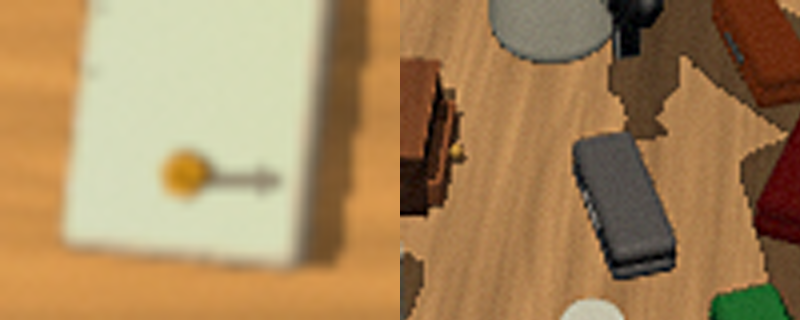

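Nothing else has been disturbed. In the side view the ball is at about (278.5,291.1), against a prediction of (278.3,290.9) for fully on, and the push ended against the stop. Now I'll point.

```bash
python3 - <<'E'
from h import *
d=dict(np.load("side0.npz")); W=cloud(d); hsv=cv2.cvtColor(d["frame"],cv2.COLOR_RGB2HSV)
m=(abs(W[...,2]-.043)<.006)&(hsv[...,1]<60)&(np.hypot(W[...,0]-.444,W[...,1]+.367)<.1)
r=cv2.minAreaRect(W[m][:,:2].astype(np.float32)*1000); print(r)
c=(np.array(r[0])/1000+[.4443,-.367])/2
if np.hypot(*(c-[.4443,-.367]))>.006: c=np.array([.4443,-.367])
env.servo_line([*c,.110],v=.1); env.servo_line([*c,.070],v=.04,contact_N=5)
print(env.current_clock(),env.current_position(),env.current_contact_force())
env.wait(4)
s=snap("side","side4"); print(env.current_clock(),env.current_position(),env.current_gripper_width())
b=cv2.resize(s["frame"][60:210,230:400],None,fx=4,fy=4); cv2.imwrite("pics/c5.png",b[...,::-1])
E
```

```text
((444.6959533691406, -367.66522216796875), (59.487892150878906, 158.7604217529297), 19.900392532348633)
13.9583 [ 0.44460769 -0.367438    0.07024715] [-0.36463319  0.2638492   1.24017732]
18.0083 [ 0.44451667 -0.36733739  0.07000307] 0.0018060957467268335
```

View pics/c5.png

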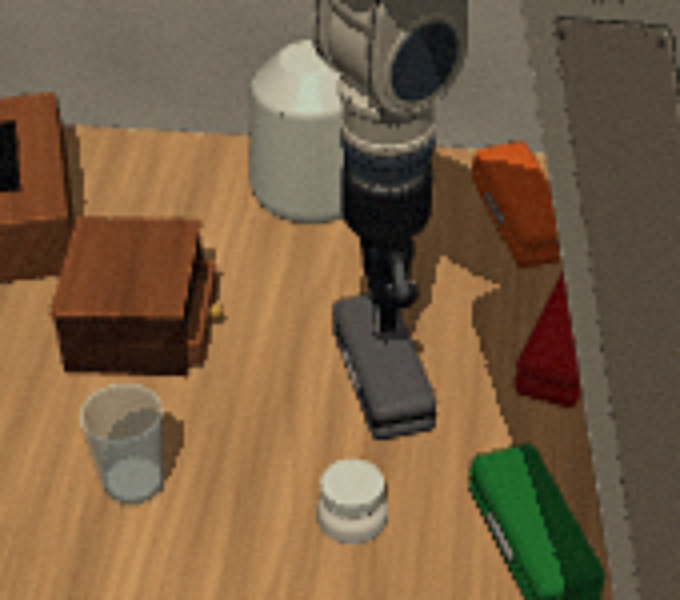

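The fingertips hover at crop (387,330), 25 mm above the middle of the grey case's lid. The case and the things around it stand where they were.

```bash
python3 -c "
from rig import env
print(env.hand_in())"
```

```text
the job is handed in; nothing more can be done
None
```

The lamp's toggle is pushed right over to its stop on the on side, the fingertips are held still 25 mm above the middle of the grey spectacle case's lid without touching it, and the job was handed in at about 18 s of the 51 s allowed.

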